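# Close up the craft case: compartment flap down, then lid shut

### The job

Close up the open plywood craft case so that it can be carried away: push the narrow flap that stands up along one long side over until it lies flat on its compartment of gold walnuts, and only then push the big lid over and press it fully shut. Only push and press with the fingertips and take nothing between the fingers: do not shove the case out of its place, lift or tip it, leave its contents in it and the things round it where they stand.

Things in the scene. Friction and masses are not known exactly. Their poses are not given: they have to be found in the camera images.
- craft_case: Open plywood case, 160 mm along its x, 230 mm along its y, rim 85 mm high, walls 9 mm; brass bow handles stick out 12 mm at the short (y) ends. Origin: centre of its underside, z up. Stands loose on rubber feet, about 2 kg. Lid hinged on its +x long side, flap (and clasp plate) on its -x long side. Under the flap: three gold walnuts; in the +x half: a pine cone and a tea light, all below the rim.
- case_flap (a joint): Angle (rad) of the narrow flap: 0 = flat, flush with the rim, over the -x compartment (end stop); 1.57 = upright, about as it starts; 1.95 = stop, leaning outward. Plywood, 66 mm from hinge to free edge, 209 mm along the case's y, 6 mm thick, 0.07 kg; finger notch 40 mm wide, 14 mm deep in the middle of the free edge. Slightly stiff hinge (0.06 N m): it stays where it is left.
- case_lid (a joint): Angle (rad) of the lid: 0 = shut on the rim (end stop); 1.57 = upright on the +x side, about as it starts; 1.80 = stop, leaning back. Panel on a shallow frame, 160 mm from hinge to free edge, 230 mm along the case's y, 14 mm thick, 0.26 kg. Stiff hinge (0.36 N m): it stays at any angle, does not fall shut and must be pressed all the way. A standing flap blocks it.
- flap_hinge (a point): Point on the flap's hinge axis, in the middle of its length, at rim height (85 mm), 71 mm to the -x side of the case's centre. Turns with the flap: its x axis points from hinge to free edge, y along the hinge, z out of the face that is uppermost when flat (outward, to case -x, when upright).
- flap_edge (a point): Middle of the flap's free edge line (in the notch), 66 mm from flap_hinge, in the plane of the face that is uppermost when flat; axes as flap_hinge.
- lid_hinge (a point): Point on the lid's hinge axis, in the middle of its length, at rim height (85 mm), 80 mm to the +x side of the case's centre. Turns with the lid: its x axis points from the free edge to the hinge, y along the hinge, z from the lining to the outer face.
- lid_edge (a point): Middle of the lid's free edge, on the outer face: 160 mm from the hinge and 14 mm out from the hinge plane; axes as lid_hinge.
- nut_a: Gold walnut in the flap's compartment, 37x49x34 mm, origin at its underside.
- nut_b: Gold walnut in the flap's compartment, 35x46x32 mm, origin at its underside.
- nut_c: Gold walnut in the flap's compartment, 35x51x36 mm, origin at its underside.
- cone_in_case: Pine cone in the +x half of the case, 65x63x60 mm, origin at its underside.
- candle_in_case: Tea light in the +x half of the case, 39 mm across, 21 mm high, origin at its underside.
- pine_cone: Bystander: pine cone, 64x66x64 mm, on the table beyond the -y short end of the case; origin at its underside.
- walnut: Bystander: walnut, 34x49x33 mm, on the table beyond the +y short end of the case; origin at its underside.
- tea_light: Bystander: tea light, 39 mm across, 21 mm high, on the table beyond the +y short end of the case; origin at its underside.
- paint_jar: Bystander: small white jar with a ribbed lid, 46 mm across, 46 mm high, on the table at the right; origin at its underside.
- glue_stick_a: Bystander: loose white glue stick, 11x98x11 mm, on the table at the left; origin at its underside.

How it is judged:
By the outcome, as a careful person would: the job done as asked, in the order asked, and still so for the second after the job is handed in, with the robot touching nothing.
It also fails if it takes over 58 s, if anything falls off the work surface, if the arm or the gripper's body presses on something with over 40 N, if the wrist force passes 120 N, or if a joint passes its speed limit or range.

### The arm

A 7-joint arm with a two-finger parallel gripper is mounted at the origin on a cart in front of the work surface, level with it; the furniture and walls round the work are solid. World frame = base frame: x ahead of the robot, y to its left, z up, the work surface at z = 0. Lengths are in mm, angles in rad, forces in N, time in s.
With the tool pointing down it reaches from about 400 to 900 mm from the base axis. Payload 5.5 kg.
Tool frame: the origin (TCP) lies at the very end of the fingers, on their centre line; the grasp point (between the pads) lies behind it (env.tcp_to_grasp is the z of the grasp point in the tool frame, in mm); z points along the fingers, y is the line along which they close (so a half turn about z gives the same grasp; the last joint's range is limited). The gripper opens to 92 mm and grips with 3 to 60 N. Pads are 19 mm wide; open, the fingers measure 130 mm over their backs; the gripper's body (75 mm by 190 mm) begins 47 mm behind the grasp point.
Start: joints at [-0.934, 0.501, -0.427, 1.55, 0.221, 1.138, -0.21], TCP at [237.314, 605.13, 226.729] pointing down, gripper open.
Joint ranges: [-2.88, 2.88], [-0.31, 2.03], [-1.54, 1.56], [0.2, 2.42], [-1.41, 4.55], [0.19, 2.02], [-2.57, 2.57]. Speed limits (rad/s): [2.57, 2.57, 3.14, 3.14, 3.14, 3.14, 3.14].

### API

Orientations are given as a unit quaternion [w, x, y, z].
In Python, from rig import status, eyes, env gives the robot as it stands.
- The arm moves only by the tool servo_tool, never from a script. Its argument "series" is a list that holds one entry, the list of rows, each a list of 5 numbers: the opening, from 0 (shut) to 1 (fully open), then the shift along the tool's x, y, z normalised to -1 to 1, where 1 is 1 m, then the turn about the tool's z normalised to -1 to 1, where 1 is pi rad. A call has 1 to 10 rows; each row is the pose to reach, as a shift and turn from the pose commanded when the call began, along the tool's axes at that moment, turning the shorter way round; what a row does not reach only later rows make up. A row lasts 1/10 s, in which the tool goes at most 50 mm and 8.59 degrees, less where a joint would pass 70% of its speed; a pose out of reach is approached as far as the arm can. A call with a number of a shift or a turn outside -1 to 1 is refused whole. A call with a gripper value outside its range is refused whole. The fingers move at their own pace and stop on an object; "newtons" is the grip in N (left out, the last holds). Time passes only in rows, so rows that repeat a pose let the fingers close. It gives the time, the measured TCP pose, the force, the opening and the grip force at its end, in the units of the state.
- status.read_state(): the state, without advancing time (a new reading comes with each control period).
- eyes.read_camera(name): name is "scene" or "side" or "wrist"; returns the picture (400x640x3 uint8, blue, green, red); there is no depth.
- eyes.calibration(name): a dict with "camera_matrix" (3x3 intrinsics, pixels), "dist" ([k1, k2, p1, p2, k3] as OpenCV has them; the pictures are not rectified), "xyz" and "orientation" of the camera in the world; the wrist camera has in their place "tool_from_camera" (4x4, takes a point from camera to tool coordinates, whose origin is the TCP and whose axes are the flange's). Camera axes: x right, y down, z forward; pixel columns grow to the right and rows downward; lengths in mm; the calibration is good to about 2 mm. A picture is of the moment at which its call begins: read the wrist's pose just before it. calibration takes no time and is no camera call.
- env.sign_off(): hands the job in; it is judged then, once.
The state is a dict: "time": time; "joint_positions": joint angles; "dq": joint speeds; "effort": joint torques, N m; "position": TCP position; "tool_rot": TCP orientation; "contact_force": force on the tool from outside, world axes, zero at the start; "wrist_torque": the same for the moment, N m; "grip_width": finger opening in mm; "gripper_force": force on a finger pad.
Only numpy, scipy, OpenCV 4.12 (cv2) and the standard library are available. Lean on these libraries where they do the work, as an engineer would, in place of code of your own. Each camera call takes 0.05 s, during which the arm holds its last target. There are 200 camera calls.

## Working session

There is one attempt and no reset: what is moved stays moved. The work goes in short steps, Python scripts to look and compute and a tool call to move; the robot and the scene stay as the last step left them, time stands still between calls to the robot, and variables do not carry over. Pictures are saved under pics/ and viewed, at most 10 in all, crops included, and the job is handed in when it is done.

Besides the shell and the picture viewer there is one more tool, called after "Call:" as a command line: name --argument value ..., lists and objects as JSON in quotes. servo_tool: Moves the arm, as the interface text tells. Scaled input: -1 to 1 covers 1 m each way for a shift and pi rad each way for a turn. Its arguments: {"type":"object","properties":{"series":{"type":"array","items":{"type":"array","items":{"type":"array","items":{"type":"number","minimum":-1,"maximum":1}}}},"newtons":{"type":"number"}},"required":["series"]}

```bash
mkdir -p pics; ls
python3 - <<'E'
from rig import status, eyes, env
import cv2
s=status.read_state(); print(s['time'],s['position'],s['tool_rot'],s['contact_force'],env.tcp_to_grasp,s['grip_width'])
for n in('scene','side'):
    cv2.imwrite(f'pics/{n}0.png',eyes.read_camera(n)); c=eyes.calibration(n); print(n,c)
print(eyes.calibration('wrist'))
E
```

```text
pics
0.0 [237.14979691 604.4459068  225.66984307] [-2.08500718e-04  1.85770615e-01  9.82592666e-01 -9.42687337e-04] [0.67111706 0.24430601 0.70689288] -18.8 92.06889282409036
scene {'camera_matrix': array([[511.98031397,   0.        , 320.36038214],
       [  0.        , 511.98031397, 204.22502641],
       [  0.        ,   0.        ,   1.        ]]), 'dist': array([0.05570705, 0.        , 0.        , 0.        , 0.        ]), 'xyz': array([-251.03398026, -705.53649322,  920.49976944]), 'orientation': array([-0.41066454,  0.81322946, -0.37084718,  0.18023554])}
side {'camera_matrix': array([[485.80796152,   0.        , 315.1817253 ],
       [  0.        , 485.80796152, 199.01891125],
       [  0.        ,   0.        ,   1.        ]]), 'dist': array([0.04859178, 0.        , 0.        , 0.        , 0.        ]), 'xyz': array([1345.87440052,  -47.57440594, 1379.84142871]), 'orientation': array([-0.19129935,  0.71707174,  0.64616268, -0.17800694])}
{'camera_matrix': array([[285.68292913,   0.        , 321.03493266],
       [  0.        , 285.68292913, 197.51590371],
       [  0.        ,   0.        ,   1.        ]]), 'dist': array([-0.01754349,  0.        ,  0.        ,  0.        ,  0.        ]), 'tool_from_camera': array([[ 4.38180501e-05, -9.63904197e-01, -2.66249313e-01,
         7.20803486e+01],
       [ 9.99999967e-01,  1.09779951e-04, -2.32861846e-04,
        -6.18165051e-01],
       [ 2.53685347e-04, -2.66249294e-01,  9.63904170e-01,
        -1.58119167e+02],
       [ 0.00000000e+00,  0.00000000e+00,  0.00000000e+00,
         1.00000000e+00]])}
```

View pics/scene0.png

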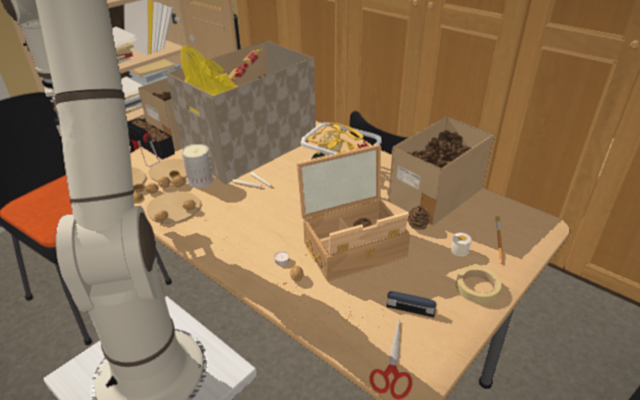

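View pics/side0.png

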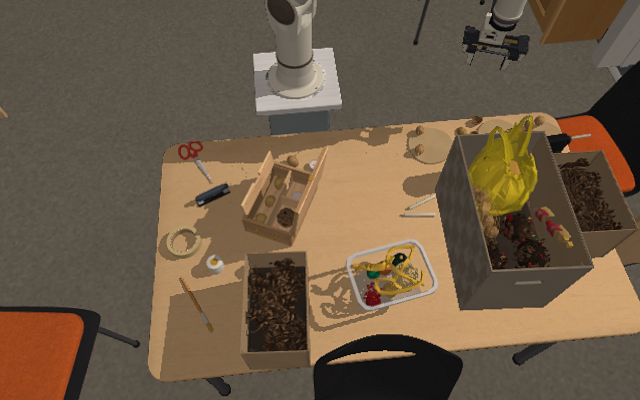

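The case sits around (355,240) in the scene view and (285,195) in the side view. Its lid is on the world +y side and its flap on the -y side. I'll enlarge both views to get the corners.

Run:
```python
import cv2,numpy as np
a=cv2.imread('pics/scene0.png')[140:290,290:420]; b=cv2.imread('pics/side0.png')[140:250,235:335]
cv2.imwrite('pics/c1.png',cv2.resize(a,None,fx=4,fy=4,interpolation=cv2.INTER_CUBIC))
cv2.imwrite('pics/c2.png',cv2.resize(b,None,fx=5,fy=5,interpolation=cv2.INTER_CUBIC))
```

```text
(no output)
```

View pics/c1.png

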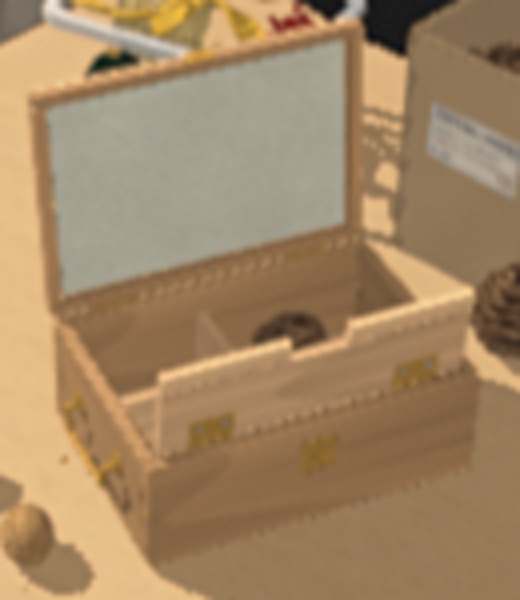

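View pics/c2.png

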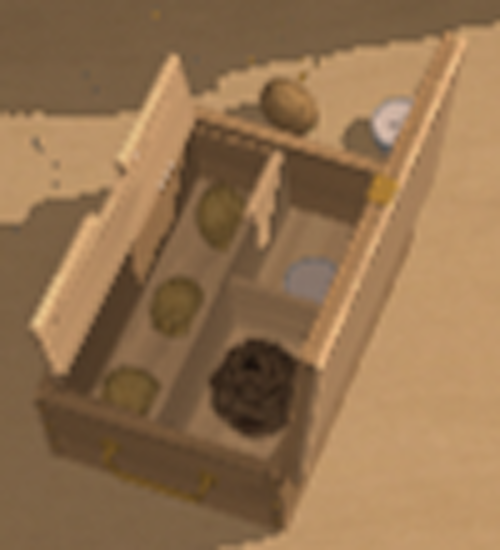

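Scene crop: rim corners at (152,465), (475,375) and (60,318), lid top at (32,100) to (360,28), flap top at (160,378) to (472,292). Side crop: rim corners at (40,395) and (195,108), flap top at (175,55) and (37,325), lid top at (460,38) and (310,360).

```bash
cat > h.py <<'E'
import cv2,numpy as np
from rig import eyes
from scipy.spatial.transform import Rotation as R
def ray(n,p):
    c=eyes.calibration(n); u=cv2.undistortPoints(np.array([[p]],float),c['camera_matrix'],c['dist'])[0,0]
    q=c['orientation']; d=R.from_quat([*q[1:],q[0]]).apply([*u,1]); return c['xyz'],d/np.linalg.norm(d)
def onz(n,p,z):
    o,d=ray(n,p); return o+d*(z-o[2])/d[2]
def tri(p,q):
    o1,d1=ray('scene',p); o2,d2=ray('side',q)
    s=np.linalg.lstsq(np.c_[d1,-d2],o2-o1,rcond=None)[0]; a,b=o1+d1*s[0],o2+d2*s[1]
    return (a+b)/2,np.linalg.norm(a-b)
E
python3 - <<'E'
from h import *
np.set_printoptions(precision=1,suppress=True)
S=lambda u,v:((u+.5)/4-.5+290,(v+.5)/4-.5+140); D=lambda u,v:((u+.5)/5-.5+235,(v+.5)/5-.5+140)
P={}
for k,n,p,z in [('-x+y bottom','scene',S(152,560),0),('-x+y rim','scene',S(152,465),85),('-x-y rim','scene',S(475,375),85),('+x+y rim','scene',S(60,320),85),
 ('-x-y rim','side',D(40,395),85),('-x+y rim','side',D(197,108),85),('+x-y bottom','side',D(280,530),0),('-x-y bottom','side',D(55,455),0)]:
    print(k,n,onz(n,p,z))
for k,a,b in [('flap +y',S(160,378),D(177,55)),('flap -y',S(473,292),D(35,323)),('lid +y',S(32,98),D(460,36)),('lid -y',S(360,26),D(310,362))]:
    print(k,*tri(a,b))
E
```

```text
-x+y bottom scene [ 443.6 -105.5    0. ]
-x+y rim scene [ 439.8 -109.1   85. ]
-x-y rim scene [ 636.1 -209.2   85. ]
+x+y rim scene [506.9  28.   85. ]
-x-y rim side [ 637.1 -205.8   85. ]
-x+y rim side [437.2 -99.2  85. ]
+x-y bottom side [701.9 -70.    0. ]
-x-y bottom side [ 634.7 -207.9    0. ]
flap +y [ 444.1 -108.7  151.3] 5.093790201501937
flap -y [ 628.2 -201.9  153.2] 6.400715321885707
lid +y [515.9  58.3 242. ] 7.4901586275690395
lid -y [719.2 -45.1 240.7] 5.770529289300142
```

Run:
```python
from h import *
np.set_printoptions(precision=0,suppress=True)
for p in [(222,174),(315,125)]: print('box base',onz('scene',p,0))
for a,b in [((218,98),(434,203)),((175,75),(463,140)),((195,48),(530,118))]: print('box/bag top',*tri(a,b))
print('brown box',*tri((391,148),(246,257)),*tri((436,181),(243,366)))
print('table edge',onz('side',(340,133),0))
```

```text
box base [585. 471.   0.]
box base [1034.  464.    0.]
box/bag top [650. 405. 220.] 168.34479253853937
box/bag top [533. 472. 319.] 113.76547805807398
box/bag top [609. 557. 400.] 27.166413450409514
brown box [ 786. -124.  218.] 140.44513985826765 [1016. -157.   15.] 149.98002453081295
table edge [281. 139.   0.]
```

Call:
servo_tool --series '[[[0,0,0,-0.05,0],[0,0,0,-0.1,0.05],[0,-0.03,-0.035,-0.115,0.1],[0,-0.065,-0.075,-0.115,0.14],[0,-0.1,-0.115,-0.115,0.18],[0,-0.135,-0.155,-0.115,0.22],[0,-0.17,-0.195,-0.115,0.26],[0,-0.2,-0.235,-0.115,0.3],[0,-0.24,-0.275,-0.115,0.34],[0,-0.28,-0.32,-0.115,0.38]]]'

```text
time: 1.1
position: [370.9, 230.2, 341.6]
tool_rot: [-0.0, 0.708, 0.706, 0.0]
contact_force: [1.1, 0.3, -0.7]
grip_width: 16.3
gripper_force: 0.0
```

Call:
servo_tool --series '[[[0,-0.04,0.01,0,0.03],[0,-0.08,0.02,0,0.06],[0,-0.125,0.03,0,0.1],[0,-0.17,0.04,0,0.14],[0,-0.215,0.05,0,0.151],[0,-0.26,0.06,0,0.151],[0,-0.305,0.07,0,0.151],[0,-0.35,0.082,0,0.151],[0,-0.388,0.093,0,0.151],[0,-0.388,0.093,0,0.151]]]'

```text
time: 2.1
position: [464.8, -161.4, 341.5]
tool_rot: [0.001, 0.855, 0.519, -0.001]
contact_force: [-0.7, 0.6, -0.1]
grip_width: 0.6
gripper_force: 0.0
```

```bash
cat > st.py <<'E'
from rig import status,eyes
from h import *
def show(m=''):
    s=status.read_state(); p=np.array(s['position']); q=s['tool_rot']; r=R.from_quat([*q[1:],q[0]])
    C=np.array([573,-88]); x=np.array([.454,.891]); y=np.array([-.891,.454])
    print(m,s['time'],p.round(1),'case xy',((p[:2]-C)@x).round(1),((p[:2]-C)@y).round(1),'toolx deg',np.degrees(np.arctan2(*r.apply([1,0,0])[1::-1])).round(1),np.round(s['contact_force'],1),np.round(s['joint_positions'],2))
    return s
E
python3 - <<'E'
from st import *
import cv2
show()
cv2.imwrite('pics/w1.png',eyes.read_camera('wrist'))
E
```

```text
2.1 [ 464.8 -161.4  341.5] case xy -114.6 63.1 toolx deg 62.5 [-0.7  0.6 -0.1] [-0.08  0.08  0.39  1.81 -0.03  1.26 -0.17]
```

View pics/w1.png

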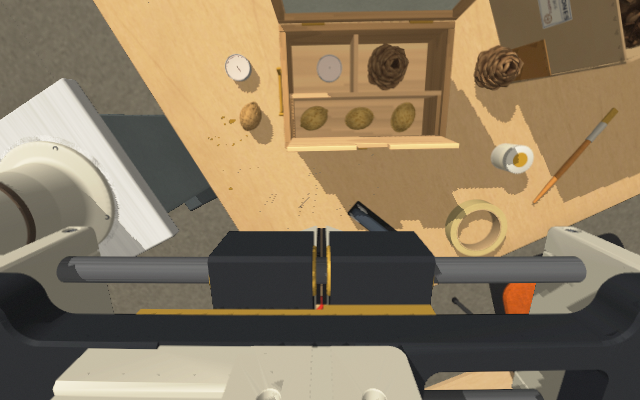

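Wrist view: flap top edge runs (287,149) to (459,145), and the lid hinge rim runs (281,26) to (455,24). I'll convert those to positions.

Run:
```python
from st import *
c=eyes.calibration('wrist'); T=c['tool_from_camera']
p=np.array([464.8,-161.4,341.5]); r=R.from_quat([.855,.519,-.001,.001])
def w(px,z):
    u=cv2.undistortPoints(np.array([[px]],float),c['camera_matrix'],c['dist'])[0,0]
    o=p+r.apply(T[:3,3]); d=r.apply(T[:3,:3]@[*u,1]); return o+d*(z-o[2])/d[2]
C=np.array([573,-88]); x=np.array([.454,.891]); y=np.array([-.891,.454])
for n,px,z in [('flap+y',(287,149),151),('flap-y',(459,145),151),('rim +x+y',(281,27),85),('rim +x-y',(455,25),85)]:
    q=w(px,z)[:2]; print(n,q.round(1),((q-C)@x).round(1),((q-C)@y).round(1))
show()
```

```text
flap+y [ 444.1 -111.3] -79.3 104.3
flap-y [ 631.1 -202.9] -76.0 -103.9
rim +x+y [503.9  27.1] 71.2 113.8
rim +x-y [706.  -74.5] 72.4 -112.4
 2.15 [ 464.6 -158.1  341.2] case xy -111.7 64.7 toolx deg 62.7 [0.1 0.8 0.3] [-0.09  0.08  0.38  1.81 -0.03  1.26 -0.17]
```

Call:
servo_tool --series '[[[0,-0.01,0.01,0.03,0],[0,-0.01,0.02,0.07,0],[0,-0.01,0.02,0.11,0],[0,-0.01,0.02,0.15,0],[0,-0.01,0.02,0.18,0],[0,-0.01,0.02,0.2,0],[0,-0.01,0.02,0.21,0],[0,-0.01,0.02,0.21,0],[0,-0.01,0.02,0.21,0]]]'

```text
time: 3.05
position: [478.9, -172.9, 132.5]
tool_rot: [0.0, 0.852, 0.523, 0.0]
contact_force: [0.7, 0.4, -0.1]
grip_width: 0.1
gripper_force: 0.0
```

```bash
python3 -c "
from st import *
show()"
```

```text
3.05 [ 478.9 -172.9  132.5] case xy -118.4 45.2 toolx deg 63.0 [ 0.7  0.4 -0.1] [-0.01  0.36  0.36  2.01 -0.17  0.81 -0.02]
```

Call:
servo_tool --series '[[[0,0.02,0,0.002,0],[0,0.033,0,0.002,0],[0,0.042,0,0.004,0],[0,0.05,0,0.006,0],[0,0.058,0,0.01,0],[0,0.064,0,0.015,0],[0,0.069,0,0.021,0],[0,0.073,0,0.027,0],[0,0.075,0,0.032,0],[0,0.076,0,0.036,0]]]'

```text
time: 4.05
position: [512.6, -105.3, 94.9]
tool_rot: [-0.0, 0.853, 0.523, -0.0]
contact_force: [0.7, 0.8, 1.1]
grip_width: 0.4
gripper_force: 0.5
```

```bash
python3 -c "
from st import *
show()"
```

```text
4.05 [ 512.6 -105.3   94.9] case xy -42.8 46.0 toolx deg 63.0 [0.7 0.8 1.1] [-0.11  0.44  0.32  1.99 -0.2   0.74 -0.14]
```

Press it down: z 95 → about 82.

Call:
servo_tool --series '[[[0,0.001,0,0.004,0],[0,0.002,0,0.007,0],[0,0.002,0,0.01,0],[0,0.002,0,0.012,0],[0,0.002,0,0.013,0],[0,0.002,0,0.013,0]]]'

```text
time: 4.65
position: [513.4, -104.0, 84.9]
tool_rot: [-0.001, 0.853, 0.522, 0.0]
contact_force: [-8.0, 0.8, 23.4]
grip_width: -0.0
gripper_force: 12.1
```

```bash
python3 -c "
from st import *
show()"
```

```text
4.65 [ 513.4 -104.    84.9] case xy -41.3 45.8 toolx deg 63.0 [-8.   0.8 23.4] [-0.11  0.45  0.32  2.   -0.21  0.72 -0.14]
```

Call:
servo_tool --series '[[[0,0,0,-0.03,0],[0,0,0,-0.07,0],[0,0,0,-0.115,0],[0,0,0,-0.16,0],[0,0,0.01,-0.2,0],[0,0.01,0.025,-0.215,0],[0,0.04,0.045,-0.215,0],[0,0.08,0.045,-0.215,0],[0,0.125,0.045,-0.215,0],[0,0.17,0.045,-0.215,0]]]'

```text
time: 5.65
position: [631.5, 28.1, 297.5]
tool_rot: [-0.0, 0.853, 0.522, -0.0]
contact_force: [0.3, -0.9, 0.1]
grip_width: 0.2
gripper_force: 0.0
```

Run:
```python
from st import *
show()
a=eyes.read_camera('scene')[120:300,270:450]; b=eyes.read_camera('side')[120:260,220:360]
f=lambda i:cv2.resize(i,(400,400),interpolation=cv2.INTER_CUBIC)
cv2.imwrite('pics/v1.png',np.hstack([f(a),f(b)])); show()
```

```text
5.65 [631.5  28.1 297.5] case xy 130.0 0.6 toolx deg 62.9 [ 0.3 -0.9  0.1] [-0.32  0.39  0.32  1.54 -0.13  1.24 -0.46]
 5.75 [632.4  36.6 296.3] case xy 138.0 3.6 toolx deg 63.6 [ 0.6  0.7 -0.9] [-0.33  0.39  0.31  1.53 -0.13  1.24 -0.46]
```

View pics/v1.png

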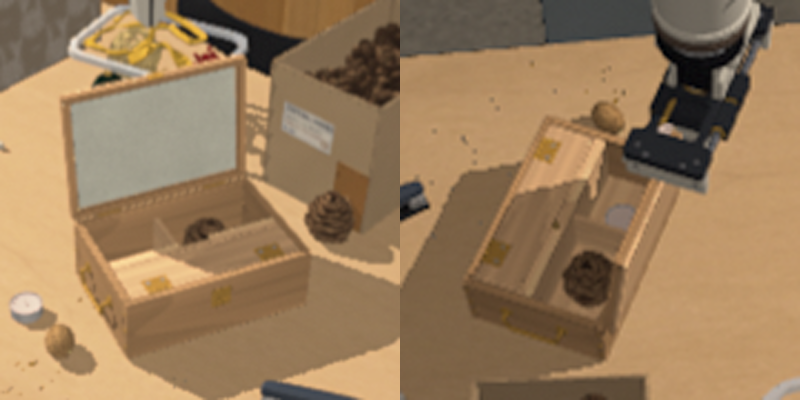

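The flap is flat, the contents are in place, and the lid is still upright. Next I lower the tip behind the lid.

Call:
servo_tool --series '[[[0,0,0,0.03,0],[0,0,0,0.06,0],[0,0,0,0.073,0],[0,0,0,0.073,0],[0,0,0,0.073,0]]]'

```text
time: 6.25
position: [631.4, 26.9, 225.5]
tool_rot: [0.0, 0.853, 0.522, 0.0]
contact_force: [0.3, -0.1, 0.3]
grip_width: 0.3
gripper_force: 0.0
```

```bash
python3 -c "
from st import *
show()"
```

```text
6.25 [631.4  26.9 225.5] case xy 128.9 0.1 toolx deg 63.0 [ 0.3 -0.1  0.3] [-0.31  0.45  0.3   1.62 -0.15  1.1  -0.44]
```

Call:
servo_tool --series '[[[0,-0.01,0,0.001,0],[0,-0.02,0,0.001,0],[0,-0.032,0,0.001,0],[0,-0.045,0,0.001,0],[0,-0.058,0,0.001,0],[0,-0.07,0,0.003,0],[0,-0.082,0,0.006,0],[0,-0.094,0,0.01,0],[0,-0.106,0,0.016,0],[0,-0.118,0,0.023,0]]]'

```text
time: 7.25
position: [576.8, -79.1, 201.2]
tool_rot: [0.0, 0.853, 0.522, -0.0]
contact_force: [1.9, 1.1, 1.5]
grip_width: 0.3
gripper_force: 0.9
```

```bash
python3 -c "
from st import *
show()"
```

```text
7.25 [576.8 -79.1 201.2] case xy 9.6 0.7 toolx deg 63.0 [1.9 1.1 1.5] [-0.18  0.39  0.34  1.77 -0.15  1.01 -0.25]
```

Call:
servo_tool --series '[[[0,-0.01,0,0.007,0],[0,-0.02,0,0.016,0],[0,-0.03,0,0.026,0],[0,-0.038,0,0.037,0],[0,-0.045,0,0.048,0],[0,-0.05,0,0.058,0],[0,-0.054,0,0.067,0],[0,-0.057,0,0.075,0],[0,-0.059,0,0.082,0],[0,-0.061,0,0.088,0]]]'

```text
time: 8.25
position: [549.6, -132.0, 113.0]
tool_rot: [-0.0, 0.853, 0.523, -0.0]
contact_force: [0.2, 0.2, 0.6]
grip_width: 0.2
gripper_force: 0.5
```

```bash
python3 -c "
from st import *
show()"
```

```text
8.25 [ 549.6 -132.   113. ] case xy -49.8 0.8 toolx deg 63.0 [0.2 0.2 0.6] [-0.07  0.47  0.33  1.88 -0.2   0.82 -0.11]
```

Call:
servo_tool --series '[[[0,-0.002,0,0.004,0],[0,-0.002,0,0.008,0],[0,-0.002,0,0.011,0],[0,-0.002,0,0.014,0],[0,-0.002,0,0.016,0],[0,-0.002,0,0.0175,0],[0,-0.002,0,0.0175,0],[0,-0.002,0,0.0175,0]]]'

```text
time: 9.05
position: [548.9, -134.3, 99.0]
tool_rot: [-0.0, 0.853, 0.522, 0.0]
contact_force: [-9.8, 1.5, 24.1]
grip_width: 0.1
gripper_force: 12.1
```

```bash
python3 -c "
from st import *
show()"
```

```text
9.05 [ 548.9 -134.3   99. ] case xy -52.2 0.4 toolx deg 63.0 [-9.8  1.5 24.1] [-0.06  0.49  0.32  1.89 -0.21  0.79 -0.1 ]
```

Stopped at z = 99.0 with 24 N, so the lid is shut. I'll retreat and check.

Call:
servo_tool --series '[[[0,0,0,-0.01,0],[0,0,0,-0.03,0],[0,0,0,-0.07,0],[0,0,0,-0.11,0],[0,0,0,-0.15,0],[0,-0.03,0,-0.2,0],[0,-0.06,0,-0.22,0],[0,-0.09,0,-0.22,0],[0,-0.09,0,-0.22,0]]]'

```text
time: 9.95
position: [506.0, -219.6, 318.0]
tool_rot: [0.002, 0.855, 0.519, 0.0]
contact_force: [0.4, 0.6, -0.4]
grip_width: 0.6
gripper_force: 0.0
```

Run:
```python
from st import *
show()
a=eyes.read_camera('scene')[120:300,270:450]; b=eyes.read_camera('side')[120:260,220:360]
f=lambda i:cv2.resize(i,(400,400),interpolation=cv2.INTER_CUBIC)
cv2.imwrite('pics/v2.png',np.hstack([f(a),f(b)]))
```

```text
9.95 [ 506.  -219.6  318. ] case xy -147.7 -0.1 toolx deg 62.6 [ 0.4  0.6 -0.4] [-0.01  0.22  0.43  1.71 -0.1   1.22 -0.03]
```

View pics/v2.png

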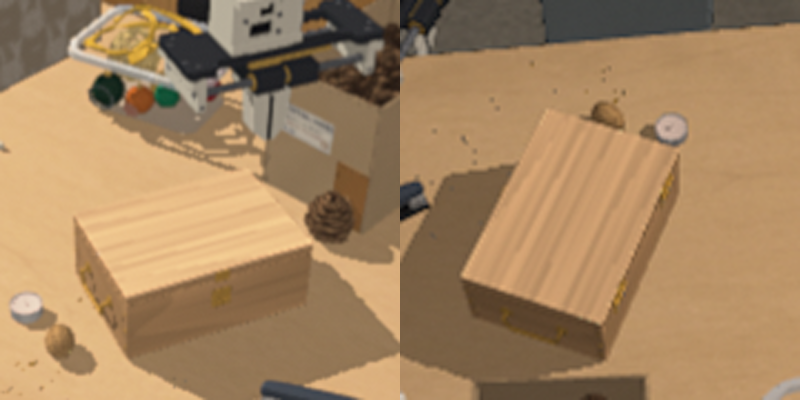

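The lid lies flush on the rim, and the case and the things round it have not moved.

```bash
python3 -c "
from rig import env
print(env.sign_off())"
```

```text
the job is handed in; nothing more can be done
None
```

The case is closed and handed in: the flap was pushed flat first, then the lid was pressed fully shut, with the case still in place and everything around it untouched, in about 10 s of robot time.

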